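# Find the loaded change-part case at the wrapping machine

### The arm

A 6-joint arm with a two-finger parallel gripper is mounted at the origin on the work surface. World frame = base frame: x ahead of the robot, y to its left, z up, the work surface at z = 0. Lengths are in m, angles in rad, forces in N, time in s.
With the tool pointing down it reaches from about 0.25 to 0.775 m from the base axis. Payload 4 kg.
Tool frame: the origin (TCP) lies at the very end of the fingers, on their centre line; the grasp point (between the pads) lies 19 mm behind it (arm.grip_depth is the distance from the TCP to the grasp point, in m); z points along the fingers, x is the direction in which the jaws open and shut, and the axes are right-handed (so a half turn about z gives the same grasp; the last joint's range is limited). The gripper opens to 94 mm and grips with 3 to 60 N. Pads are 16 mm wide; open, the fingers measure 119 mm over their backs; the gripper's body (75 mm by 177 mm) begins 78 mm behind the grasp point.
Start: joints at [-1.22, 0.087, 1.371, -0, 1.684, -0.103], TCP at [0.241, -0.494, 0.206] pointing down, gripper open.
Joint ranges: [-3.1, 3.1], [-0.76, 2.03], [0.27, 2.55], [-1.08, 4.22], [0.17, 2.65], [-2.57, 2.57]. Speed limits (rad/s): [2.79, 2.79, 3.14, 3.14, 3.14, 3.14].

### API

Orientations are given as a 3x3 rotation matrix whose columns are the frame's x, y, z axes.
In Python, from workcell import arm gives the robot as it stands.
- The arm moves only by the tool send_rows, never from a script. Its argument "motion" is a list that holds one entry, the list of rows, each a list of 4 numbers: the shift along the tool's x, y, z in units of 30 mm (1.0 is 30 mm), then the turn about the tool's z in units of 6 degrees (1.0 is 6 degrees). In form: [[[tx, ty, tz, turn], ...]]. A call has 1 to 10 rows; each row shifts and turns the commanded pose from where the row before left it, along the tool's axes as they then stand; what a row does not reach is not made up. A row lasts 1/12 s, in which the tool goes at most 41.7 mm and 7.16 degrees, less where a joint would pass 70% of its speed; a pose out of reach is approached as far as the arm can. A call is refused whole if a number of a shift passes 1 or a number of a turn 1, either way. A call with a gripper value outside its range is refused whole. "gripper" is the closure, from 0 (fully open) to 1 (shut), set as the call begins (left out, the last holds). The fingers move at their own pace and stop on an object; "newtons" is the grip in N (left out, the last holds). Time passes only in rows, so rows that do not move let the fingers close. It gives the time, the measured TCP pose, the force and the opening at its end, in the units of the state.
- arm.get_state(): the state, without advancing time (a new reading comes with each control period).
- arm.snapshot(name): name is "scene" or "top" or "wrist"; returns the picture (480x640x3 uint8, red, green, blue); there is no depth.
- arm.camera_model(name): a dict with "fx", "fy", "cx", "cy" (pixels), "eye" and "rotation" of the camera in the world. Camera axes: x right, y down, z forward; pixel columns grow to the right and rows downward; lengths in m; the calibration is good to about 2 mm. A picture is of the moment at which its call begins: read the wrist's pose just before it. camera_model takes no time and is no camera call; for the wrist camera it gives the pose at the moment of the call.
- arm.job_done(): hands the job in, once; it reports no verdict.
The state is a dict: "t": time; "qpos": joint angles; "qvel": joint speeds; "effort": joint torques, N m; "tool_pos": TCP position; "tcp_rot": TCP orientation; "force": force on the tool from outside, world axes, zero at the start; "torque": the same for the moment, N m; "opening": opening from 0.0 (shut) to 1.0 (fully open).
Only numpy, scipy, OpenCV 4.12 (cv2) and the standard library are available. Lean on these libraries where they do the work, as an engineer would, in place of code of your own. Each camera call takes 0.05 s, during which the arm holds its last target. There are 200 camera calls.

### The job

Two identical closed cases stand on the wrapping machine's bench; one holds a set of steel wrapping jaws and is clearly heavier, the other is empty. First lift the case on the robot's left about 6 cm clear of the bench to feel its weight and put it back down upright where it stood, then lift the one on the right in the same way. Stand the heavier case upright in the middle of the round steel feed plate, set down rather than dropped, and let go, with the empty case left upright where it first stood.

Things in the scene. Friction and masses are not known exactly. Their poses are not given: they have to be found in the camera images.
- case_left: Closed white plastic case, black lid (white panel on top) of the same width, 100 mm long (x axis), 48 wide (y), 72 high (z); two identical. Origin: centre of underside. Rigid flat sides; grip across the width, near mid-length, at any height. Contents in the middle, hardly shifting. Empty 0.2 kg, full 0.54 to 0.77 kg. On the bench, the left one for the robot (greater y).
- case_right: Closed white plastic case, black lid (white panel on top) of the same width, 100 mm long (x axis), 48 wide (y), 72 high (z); two identical. Origin: centre of underside. Rigid flat sides; grip across the width, near mid-length, at any height. Contents in the middle, hardly shifting. Empty 0.2 kg, full 0.54 to 0.77 kg. On the bench, the right one for the robot (lesser y), between the other and the plate.
- plate: round steel feed plate fixed on the bench at the robot's right: a disc 200 mm across on a narrower foot, flat top 40 mm above the bench. Origin: centre of its underside on the bench; z up.
- plate_top (a point): centre of the feed plate's flat top, 40 mm above the bench.
Not all that is in view belongs to the job. Leave any orange look-alike of the case_left alone.

How it is judged:
By the outcome, as a careful person would: the job done as asked, in the order asked, and still so for the second after the job is handed in, with the robot touching nothing.
It also fails if it takes over 64 s, if anything falls off the work surface, if the arm or the gripper's body presses on something with over 40 N, if the wrist force passes 120 N, or if a joint passes its speed limit or range.

## Working session

There is one attempt and no reset: what is moved stays moved. The work goes in short steps, Python scripts to look and compute and a tool call to move; the robot and the scene stay as the last step left them, time stands still between calls to the robot, and variables do not carry over. Pictures are saved under pics/ and viewed, about 8 in all and at most 12, crops included, and the job is handed in when it is done.

Besides the shell and the picture viewer there is one more tool, called after "Emit:" as name([rows], argument=value, ...), one row to a line, values as JSON. send_rows: Moves the arm, as the interface text tells. Its arguments: {"type":"object","properties":{"motion":{"type":"array"},"gripper":{"type":"number"},"newtons":{"type":"number"}},"required":["motion"]}

```bash
mkdir -p pics; cat > h.py <<'E'
import numpy as np, cv2
from workcell import arm
def snap(n,f):
    im=arm.snapshot(n); cv2.imwrite('pics/'+f,im[:,:,::-1]); return im
def pix(n,u,v,z,m=None):
    m=m or arm.camera_model(n); R=np.array(m['rotation']); e=np.array(m['eye'])
    d=R@np.array([(u-m['cx'])/m['fx'],(v-m['cy'])/m['fy'],1]); return e+d*(z-e[2])/d[2]
def proj(n,p):
    m=arm.camera_model(n); c=np.array(m['rotation']).T@(np.array(p)-np.array(m['eye']))
    return m['fx']*c[0]/c[2]+m['cx'],m['fy']*c[1]/c[2]+m['cy']
E
python3 - <<'E'
from h import *
np.set_printoptions(precision=3,suppress=True)
snap('scene','s1.png');snap('top','t1.png')
print(arm.get_state())
for n in('scene','top'):print(arm.camera_model(n))
E
```

```text
{'t': 0.1, 'qpos': array([-1.22 ,  0.088,  1.372, -0.   ,  1.684, -0.103]), 'qvel': array([-0.001,  0.001, -0.001,  0.001,  0.003,  0.001]), 'effort': array([  0.002, -34.125, -30.33 ,   0.072,   0.03 ,  -0.   ]), 'tool_pos': array([ 0.241, -0.494,  0.204]), 'tcp_rot': array([[ 0.438, -0.899, -0.001],
       [-0.899, -0.438,  0.002],
       [-0.002, -0.   , -1.   ]]), 'force': array([-0.035, -0.6  , -0.749]), 'torque': array([ 0.005,  0.047, -0.026]), 'opening': 1.0020575401353375}
{'fx': 478.0772937683831, 'fy': 478.0772937683831, 'cx': 322.31310413795364, 'cy': 231.11604435222557, 'eye': array([0.826, 0.477, 0.745]), 'rotation': array([[-0.822,  0.435, -0.368],
       [ 0.569,  0.631, -0.528],
       [ 0.003, -0.643, -0.766]])}
{'fx': 535.715271142775, 'fy': 535.715271142775, 'cx': 325.95954317712, 'cy': 243.7707547436343, 'eye': array([ 0.411, -0.005,  1.176]), 'rotation': array([[-0.011, -0.995,  0.098],
       [-1.   ,  0.012,  0.008],
       [-0.009, -0.098, -0.995]])}
```

View pics/s1.png

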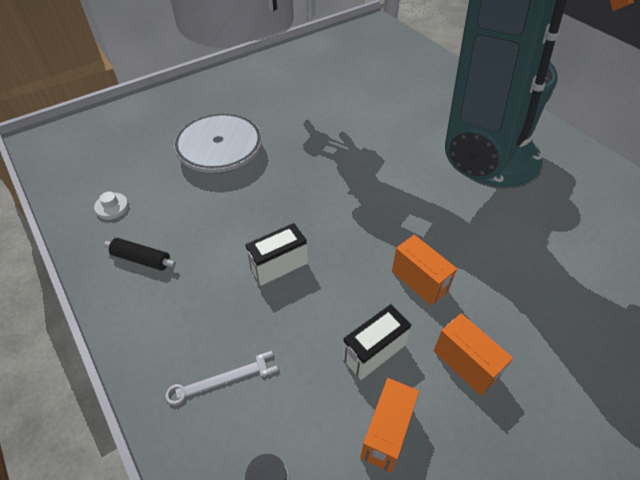

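View pics/t1.png

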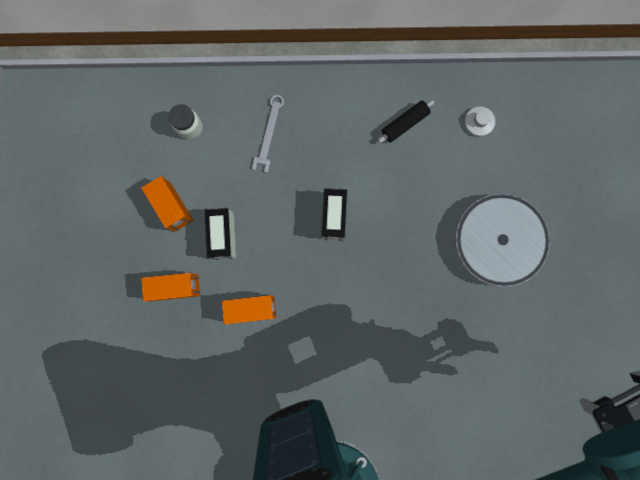

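Candidates in the top view are the white/black cases at (218,233) (left) and (335,213) (right), and the orange look-alikes at (165,204), (170,287) and (249,309). I choose the two white ones. The plate is at (503,240). Next is a close crop of the left case and its neighbours, with the right case beside it.

```bash
python3 - <<'E'
from h import *
im=cv2.imread('pics/t1.png')
c=cv2.resize(im[165:325,130:370],None,fx=3.3,fy=3.3,interpolation=cv2.INTER_CUBIC)
for x in range(140,370,20): cv2.putText(c,str(x),(int((x-130)*3.3),12),0,.4,(0,255,255));cv2.line(c,(int((x-130)*3.3),14),(int((x-130)*3.3),20),(0,255,255))
for y in range(180,320,20): cv2.putText(c,str(y),(0,int((y-165)*3.3)),0,.4,(0,255,255));cv2.line(c,(26,int((y-165)*3.3)),(32,int((y-165)*3.3)),(0,255,255))
cv2.imwrite('pics/t1c.png',c)
E
```

```text
(no output)
```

View pics/t1c.png

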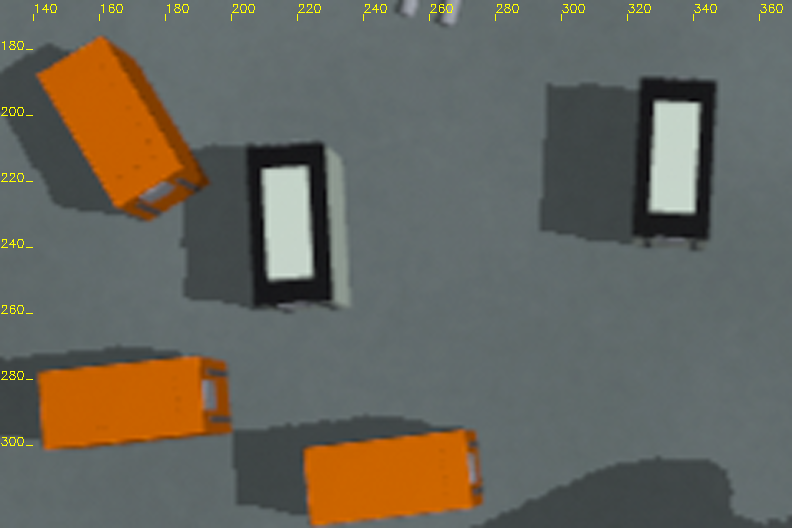

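The crop shows the left case's lid corners at crop px (247,147),(323,143),(333,303),(254,307) and the right's at (640,78),(716,82),(709,239),(633,236). An orange box's bottom corner at (208,182) is close on the left case's left side.

```bash
python3 - <<'E'
from h import *
np.set_printoptions(precision=4,suppress=True)
def C(u,v,z): return pix('top',u/3.3+130,v/3.3+165,z)[:2]
for c in ([(247,147),(323,143),(333,303),(254,307)],[(640,78),(716,82),(709,239),(633,236)]):
    P=np.array([C(*q,.072) for q in c]); d=(P[0]+P[1]-P[2]-P[3])/2
    print('centre',P.mean(0),'yaw deg',np.degrees(np.arctan2(d[1],d[0])),'L',np.linalg.norm(d),'W',np.linalg.norm(P[0]+P[3]-P[1]-P[2])/2)
print('orange corner',C(208,182,0),C(182,165,.072),C(165,217,.072))
print('plate',pix('top',503,240,.04), pix('top',457,240,.04),pix('top',548.5,240,.04))
s=arm.get_state();R=s['tcp_rot'];print(np.degrees(np.arctan2(R[1,0],R[0,0])))
E
```

```text
centre [0.545  0.2279] yaw deg 3.531927615082033 L 0.10175232733158208 W 0.04891675891777206
centre [ 0.5842 -0.0152] yaw deg -3.2363657710136473 L 0.10053927009230089 W 0.04800606980703844
orange corner [0.5833 0.2982] [0.5838 0.2962] [0.5508 0.3065]
plate [ 0.5267 -0.3732  0.04  ] [ 0.5279 -0.2756  0.04  ] [ 0.5256 -0.4696  0.04  ]
-63.995011494170804
```

```bash
cat >> h.py <<'E'
def go(x,y,z,yaw=None):
    "units left to target, shift in tool axes AFTER the turn"
    s=arm.get_state();R=s['tcp_rot'];p=s['tool_pos'];a=np.degrees(np.arctan2(R[1,0],R[0,0]))
    if yaw is None: yaw=a
    t=np.radians(yaw);X=np.array([np.cos(t),np.sin(t)]);Y=np.array([np.sin(t),-np.cos(t)])
    d=np.array([x,y])-p[:2]
    print('t %.2f'%s['t'],'pos',p.round(4),'yaw %.1f'%a,'tilt',R[:,2].round(3),'F',s['force'].round(2),'open %.3f'%s['opening'])
    print('units x,y,z,turn:',np.round([X@d/.03,Y@d/.03,(p[2]-z)/.03,(a-yaw)/6],2))
E
python3 -c "
from h import *
go(.545,.228,.17,-86.5)"
```

```text
t 0.10 pos [ 0.2409 -0.4939  0.2044] yaw -64.0 tilt [-0.001  0.002 -1.   ] F [-0.04 -0.6  -0.75] open 1.002
units x,y,z,turn: [-23.4  -11.59   1.15   3.75]
```

Emit:
send_rows([
  [[0,0,0,0.94],[0,0,0,0.94],[0,0,0,0.94],[0,0,0,0.93],[-0.6,-0.3,0,0],[-0.9,-0.45,0,0],[-0.9,-0.45,0,0],[-0.9,-0.45,0,0],[-0.9,-0.45,0,0],[-0.9,-0.45,0,0]],
], gripper=0, newtons=35)

```text
t: 0.93
tool_pos: [0.3082, -0.3354, 0.2049]
tcp_rot: [[0.061, -0.998, -0.001], [-0.998, -0.061, 0.001], [-0.001, 0.0, -1.0]]
force: [0.9, 0.4, 0.6]
opening: 1.001
```

Emit:
send_rows([
  [[-0.9,-0.45,0,0],[-0.9,-0.45,0,0],[-0.9,-0.45,0,0],[-0.9,-0.45,0,0],[-0.9,-0.45,0,0],[-0.9,-0.45,0,0],[-0.9,-0.45,0,0],[-0.9,-0.45,0,0],[-0.9,-0.45,0,0],[-0.9,-0.45,0,0]],
])

```text
t: 1.77
tool_pos: [0.4264, -0.0577, 0.2051]
tcp_rot: [[0.061, -0.998, -0.001], [-0.998, -0.061, -0.0], [-0.0, 0.001, -1.0]]
force: [0.2, -0.5, 0.1]
opening: 1.001
```

Emit:
send_rows([
  [[-0.9,-0.45,0,0],[-0.9,-0.45,0,0],[-0.9,-0.45,0,0],[-0.9,-0.45,0,0],[-0.9,-0.45,0,0],[-0.9,-0.45,0,0],[-0.9,-0.45,0.3,0],[-0.9,-0.44,0.4,0],[-0.5,-0.25,0.4,0],[0,0,0,0]],
])

```text
t: 2.6
tool_pos: [0.526, 0.1809, 0.1682]
tcp_rot: [[0.065, -0.998, -0.007], [-0.998, -0.065, -0.0], [0.0, 0.007, -1.0]]
force: [-0.3, -0.4, -0.2]
opening: 1.002
```

```bash
python3 - <<'E'
from h import *
go(.545,.228,.025,-86.5)
print([np.round(proj('wrist',p)) for p in [(.545,.228,.072),(.583,.298,0)]])
snap('wrist','w1.png')
E
```

```text
t 2.60 pos [0.526  0.1809 0.1682] yaw -86.3 tilt [-0.007 -0.    -1.   ] F [-0.34 -0.42 -0.22] open 1.002
units x,y,z,turn: [-1.53 -0.73  4.77  0.04]
[array([264., 219.]), array([205., 163.])]
```

View pics/w1.png

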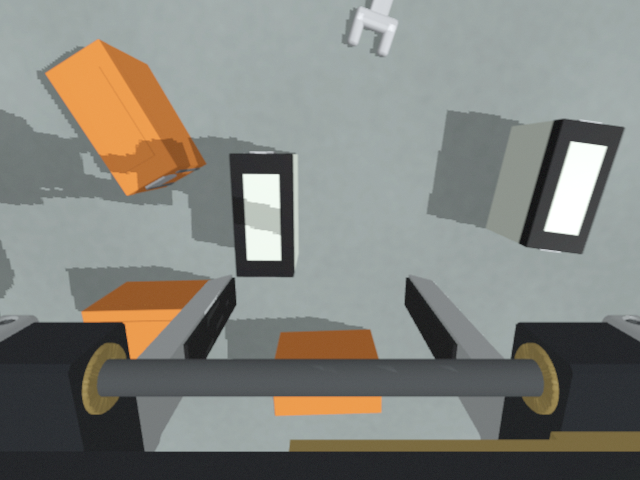

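The wrist view shows the left lid centred at (264,215), against a prediction of (264,219), so the fix agrees to about 3 mm.

Emit:
send_rows([
  [[-0.5,-0.25,0.2,0],[-0.5,-0.25,0.4,0],[-0.5,-0.25,0.5,0],[0,0,0.6,0],[0,0,0.2,0],[0,0,0,0]],
])

```text
t: 3.15
tool_pos: [0.5456, 0.2232, 0.1137]
tcp_rot: [[0.06, -0.998, -0.004], [-0.998, -0.06, -0.002], [0.002, 0.004, -1.0]]
force: [0.7, 0.4, -0.4]
opening: 0.997
```

```bash
python3 - <<'E'
from h import *
m=arm.camera_model('wrist')
go(.546,.228,.025,-86.5)
snap('wrist','w2.png')
print([pix('wrist',u,v,.072,m).round(4) for u,v in [(1,1)]])
E
```

```text
t 3.15 pos [0.5456 0.2232 0.1137] yaw -86.6 tilt [-0.004 -0.002 -1.   ] F [ 0.69  0.41 -0.43] open 0.997
units x,y,z,turn: [-0.16 -0.02  2.96 -0.01]
[array([0.6903, 0.4103, 0.072 ])]
```

Well aligned; lower and grip, going straight down with gentle ends.

Emit:
send_rows([
  [[-0.15,0,0.3,0],[0,0,0.6,0],[0,0,0.6,0],[0,0,0.6,0],[0,0,0.5,0],[0,0,0.25,0],[0,0,0.1,0],[0,0,0,0],[0,0,0,0]],
])

```text
t: 3.95
tool_pos: [0.5476, 0.2293, 0.0283]
tcp_rot: [[0.061, -0.998, 0.002], [-0.998, -0.061, 0.001], [-0.0, -0.002, -1.0]]
force: [0.3, 0.5, 0.6]
opening: 1.0
```

Emit:
send_rows([
  [[0,0,0,0],[0,0,0,0],[0,0,0,0],[0,0,0,0],[0,0,0,0],[0,0,0,0],[0,0,0,0],[0,0,0,0],[0,0,0,0],[0,0,0,0]],
], gripper=1, newtons=35)

```text
t: 4.78
tool_pos: [0.5467, 0.2292, 0.0269]
tcp_rot: [[0.061, -0.998, -0.0], [-0.998, -0.061, 0.0], [-0.0, 0.0, -1.0]]
force: [-0.2, 1.1, -0.3]
opening: 0.509
```

Gripped: an opening of 0.509 is 48 mm, the case's width. Lift it about 65 mm and hold.

Emit:
send_rows([
  [[0,0,-0.1,0],[0,0,-0.25,0],[0,0,-0.4,0],[0,0,-0.5,0],[0,0,-0.5,0],[0,0,-0.3,0],[0,0,-0.1,0],[0,0,0,0],[0,0,0,0],[0,0,0,0]],
])

```text
t: 5.62
tool_pos: [0.5458, 0.2289, 0.0901]
tcp_rot: [[0.061, -0.998, -0.002], [-0.998, -0.061, -0.001], [0.001, 0.003, -1.0]]
force: [-0.0, -0.0, -6.6]
opening: 0.511
```

Emit:
send_rows([
  [[0,0,0,0],[0,0,0,0],[0,0,0,0],[0,0,0,0]],
])

```text
t: 5.95
tool_pos: [0.5466, 0.2291, 0.0911]
tcp_rot: [[0.061, -0.998, -0.001], [-0.998, -0.061, -0.0], [0.0, 0.001, -1.0]]
force: [-1.1, -0.6, -6.5]
opening: 0.51
```

Emit:
send_rows([
  [[0,0,0,0],[0,0,0,0],[0,0,0,0]],
])

```text
t: 6.2
tool_pos: [0.5467, 0.2292, 0.0915]
tcp_rot: [[0.061, -0.998, 0.0], [-0.998, -0.061, -0.0], [0.0, -0.0, -1.0]]
force: [0.3, -0.4, -5.5]
opening: 0.506
```

```bash
python3 - <<'E'
from h import *
go(.546,.228,.027); snap('scene','s2.png'); go(.546,.228,.027); print(arm.get_state()['effort'].round(2))
E
```

```text
t 6.20 pos [0.5467 0.2292 0.0915] yaw -86.5 tilt [ 0. -0. -1.] F [ 0.31 -0.4  -5.55] open 0.506
units x,y,z,turn: [0.04 0.03 2.15 0.  ]
t 6.25 pos [0.5467 0.2291 0.0915] yaw -86.5 tilt [ 0. -0. -1.] F [-0.02 -0.11 -6.06] open 0.505
units x,y,z,turn: [0.04 0.03 2.15 0.  ]
[ -0.   -42.46 -32.09  -0.    -0.07   0.  ]
```

About 6 N (0.62 kg), so the left case is probably the heavy one. Set it back gently.

Emit:
send_rows([
  [[0,0,0.2,0],[0,0,0.4,0],[0,0,0.5,0],[0,0,0.4,0],[0,0,0.3,0],[0,0,0.15,0],[0,0,0.1,0],[0,0,0.05,0],[0,0,0.03,0],[0,0,0,0]],
])

```text
t: 7.08
tool_pos: [0.5472, 0.2293, 0.0281]
tcp_rot: [[0.061, -0.998, 0.001], [-0.998, -0.061, 0.0], [-0.0, -0.001, -1.0]]
force: [0.2, 0.1, -6.8]
opening: 0.505
```

Emit:
send_rows([
  [[0,0,0,0],[0,0,0,0],[0,0,0,0]],
])

```text
t: 7.33
tool_pos: [0.5471, 0.2292, 0.0281]
tcp_rot: [[0.061, -0.998, 0.001], [-0.998, -0.061, 0.0], [-0.0, -0.001, -1.0]]
force: [-0.3, -0.3, -6.1]
opening: 0.507
```

Still about 1 mm above the bench, so lower a little more until it carries.

Emit:
send_rows([
  [[0,0,0.02,0],[0,0,0.02,0],[0,0,0.02,0],[0,0,0,0],[0,0,0,0],[0,0,0,0]],
])

```text
t: 7.83
tool_pos: [0.547, 0.2292, 0.0269]
tcp_rot: [[0.061, -0.998, 0.001], [-0.998, -0.061, 0.0], [-0.0, -0.001, -1.0]]
force: [-2.5, -0.4, 2.2]
opening: 0.51
```

The bench now takes the load. Open and rise.

Emit:
send_rows([
  [[0,0,0,0],[0,0,0,0],[0,0,0,0],[0,0,0,0],[0,0,0,0],[0,0,0,0]],
], gripper=0)

```text
t: 8.33
tool_pos: [0.5468, 0.2291, 0.0257]
tcp_rot: [[0.061, -0.998, 0.0], [-0.998, -0.061, -0.0], [0.0, -0.0, -1.0]]
force: [0.2, -0.4, -0.7]
opening: 0.899
```

Emit:
send_rows([
  [[0,0,-0.2,0],[0,0,-0.5,0],[0,0,-0.7,0],[0,0,-0.7,0],[0,0,-0.7,0],[0,0,-0.7,0.3],[0,0,-0.5,0.4],[0,0,-0.2,0.4],[0,0,0,0],[0,0,0,0]],
])

```text
t: 9.17
tool_pos: [0.5469, 0.2292, 0.1524]
tcp_rot: [[-0.053, -0.999, 0.001], [-0.999, 0.053, 0.0], [-0.0, -0.001, -1.0]]
force: [0.2, 0.2, 0.2]
opening: 1.004
```

```bash
python3 -c "
from h import *
go(.584,-.015,.115,-93.2)"
```

```text
t 9.17 pos [0.5469 0.2292 0.1524] yaw -93.0 tilt [ 0.001  0.    -1.   ] F [0.16 0.25 0.18] open 1.004
units x,y,z,turn: [ 8.06 -1.69  1.25  0.03]
```

Emit:
send_rows([
  [[0.5,-0.1,0,0.03],[0.9,-0.2,0,0],[1,-0.2,0,0],[1,-0.2,0,0],[1,-0.2,0,0],[1,-0.2,0,0],[1,-0.2,0,0],[0.9,-0.2,0,0],[0.5,-0.14,0.2,0],[0.25,-0.05,0.3,0]],
])

```text
t: 10.0
tool_pos: [0.5839, -0.0173, 0.1362]
tcp_rot: [[-0.059, -0.998, 0.0], [-0.998, 0.059, -0.001], [0.001, -0.0, -1.0]]
force: [0.3, 0.7, 0.0]
opening: 1.002
```

Emit:
send_rows([
  [[0,0,0.4,0],[0,0,0.2,0],[0,0,0,0],[0,0,0,0]],
])

```text
t: 10.33
tool_pos: [0.5827, -0.0134, 0.1175]
tcp_rot: [[-0.055, -0.998, -0.002], [-0.998, 0.055, 0.001], [-0.0, 0.003, -1.0]]
force: [0.4, -0.7, 0.2]
opening: 1.0
```

```bash
python3 - <<'E'
from h import *
go(.584,-.015,.027,-93.2)
snap('wrist','w3.png')
print([np.round(proj('wrist',p)) for p in [(.5842,-.0152,.072),(.545,.228,.072)]])
E
```

```text
t 10.33 pos [ 0.5827 -0.0134  0.1175] yaw -93.2 tilt [-0.002  0.001 -1.   ] F [ 0.44 -0.69  0.16] open 1.000
units x,y,z,turn: [ 0.05 -0.05  3.02  0.  ]
[array([323., 263.]), array([-10., 332.])]
```

View pics/w3.png

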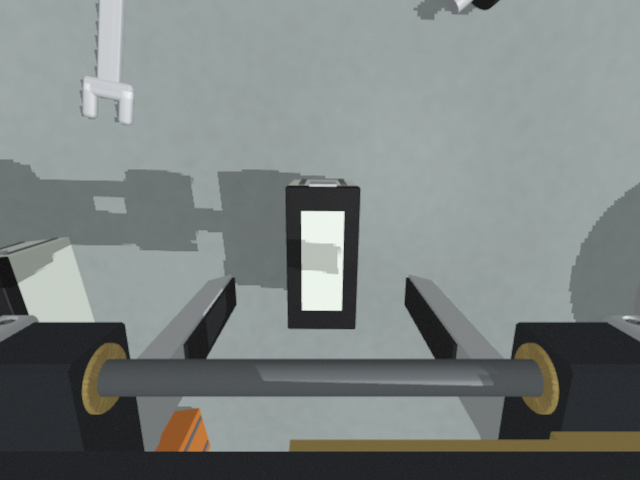

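The wrist view shows the right lid centred at (322,257), against a prediction of (323,263). It sits squarely between the fingers. Lower and grip.

Emit:
send_rows([
  [[0,-0.1,0.3,0],[0,0,0.6,0],[0,0,0.6,0],[0,0,0.6,0],[0,0,0.5,0],[0,0,0.25,0],[0,0,0.15,0],[0,0,0,0],[0,0,0,0]],
])

```text
t: 11.13
tool_pos: [0.5872, -0.0149, 0.0295]
tcp_rot: [[-0.057, -0.998, 0.001], [-0.998, 0.057, -0.0], [0.0, -0.001, -1.0]]
force: [0.1, 0.7, 0.9]
opening: 1.001
```

Emit:
send_rows([
  [[0,0,0,0],[0,0,0,0],[0,0,0,0],[0,0,0,0],[0,0,0,0],[0,0,0,0],[0,0,0,0],[0,0,0,0],[0,0,0,0],[0,0,0,0]],
], gripper=1, newtons=35)

```text
t: 11.97
tool_pos: [0.5865, -0.015, 0.0288]
tcp_rot: [[-0.057, -0.998, -0.0], [-0.998, 0.057, -0.0], [0.0, 0.0, -1.0]]
force: [0.6, 0.5, 0.5]
opening: 0.509
```

Emit:
send_rows([
  [[0,0,-0.1,0],[0,0,-0.25,0],[0,0,-0.4,0],[0,0,-0.5,0],[0,0,-0.5,0],[0,0,-0.3,0],[0,0,-0.1,0],[0,0,0,0],[0,0,0,0],[0,0,0,0]],
])

```text
t: 12.8
tool_pos: [0.5858, -0.0149, 0.0921]
tcp_rot: [[-0.057, -0.998, -0.002], [-0.998, 0.057, 0.0], [-0.0, 0.002, -1.0]]
force: [-0.5, 0.1, -1.9]
opening: 0.506
```

Emit:
send_rows([
  [[0,0,0,0],[0,0,0,0],[0,0,0,0],[0,0,0,0]],
])

```text
t: 13.13
tool_pos: [0.5864, -0.015, 0.0928]
tcp_rot: [[-0.057, -0.998, -0.001], [-0.998, 0.057, 0.0], [0.0, 0.001, -1.0]]
force: [-0.7, 0.4, -1.9]
opening: 0.51
```

Emit:
send_rows([
  [[0,0,0,0],[0,0,0,0],[0,0,0,0]],
])

```text
t: 13.38
tool_pos: [0.5866, -0.015, 0.0933]
tcp_rot: [[-0.057, -0.998, 0.0], [-0.998, 0.057, -0.0], [0.0, -0.0, -1.0]]
force: [1.2, 0.4, -2.1]
opening: 0.505
```

The right case weighs about 2 N (0.2 kg), so it is the empty one. Put it back.

Emit:
send_rows([
  [[0,0,0.2,0],[0,0,0.4,0],[0,0,0.5,0],[0,0,0.4,0],[0,0,0.3,0],[0,0,0.15,0],[0,0,0.1,0],[0,0,0.05,0],[0,0,0.03,0],[0,0,0,0]],
])

```text
t: 14.22
tool_pos: [0.587, -0.0151, 0.0299]
tcp_rot: [[-0.057, -0.998, 0.001], [-0.998, 0.057, -0.0], [0.0, -0.001, -1.0]]
force: [-0.6, -0.4, -1.9]
opening: 0.509
```

Emit:
send_rows([
  [[0,0,0.02,0],[0,0,0.02,0],[0,0,0.02,0],[0,0,0,0],[0,0,0,0],[0,0,0,0]],
])

```text
t: 14.72
tool_pos: [0.5871, -0.0151, 0.0288]
tcp_rot: [[-0.057, -0.998, 0.002], [-0.998, 0.057, -0.0], [0.0, -0.002, -1.0]]
force: [-1.1, -0.6, 6.3]
opening: 0.51
```

It is down. Release, rise and turn back to the left case's yaw.

Emit:
send_rows([
  [[0,0,0,0],[0,0,0,0],[0,0,0,0],[0,0,0,0],[0,0,0,0],[0,0,0,0],[0,0,0,0]],
], gripper=0)

```text
t: 15.3
tool_pos: [0.5865, -0.015, 0.0274]
tcp_rot: [[-0.057, -0.998, -0.0], [-0.998, 0.057, -0.0], [0.0, 0.0, -1.0]]
force: [0.3, -0.2, -0.7]
opening: 0.969
```

Emit:
send_rows([
  [[0,0,-0.2,0],[0,0,-0.5,0],[0,0,-0.7,0],[0,0,-0.7,0],[0,0,-0.7,0],[0,0,-0.7,-0.3],[0,0,-0.5,-0.4],[0,0,-0.2,-0.42],[0,0,0,0],[0,0,0,0]],
])

```text
t: 16.13
tool_pos: [0.5868, -0.015, 0.1542]
tcp_rot: [[0.059, -0.998, 0.001], [-0.998, -0.059, -0.0], [0.0, -0.001, -1.0]]
force: [0.3, -1.1, -0.6]
opening: 0.999
```

```bash
python3 - <<'E'
from h import *
go(.547,.2292,.027,-86.5)
snap('top','t2.png')
im=cv2.imread('pics/t2.png')
cv2.imwrite('pics/t2c.png',cv2.resize(im[165:325,130:370],None,fx=3.3,fy=3.3,interpolation=cv2.INTER_CUBIC))
E
```

```text
t 16.13 pos [ 0.5868 -0.015   0.1542] yaw -86.6 tilt [ 0.001 -0.    -1.   ] F [ 0.29 -1.05 -0.65] open 0.999
units x,y,z,turn: [-8.21  0.83  4.24 -0.02]
```

View pics/t2c.png

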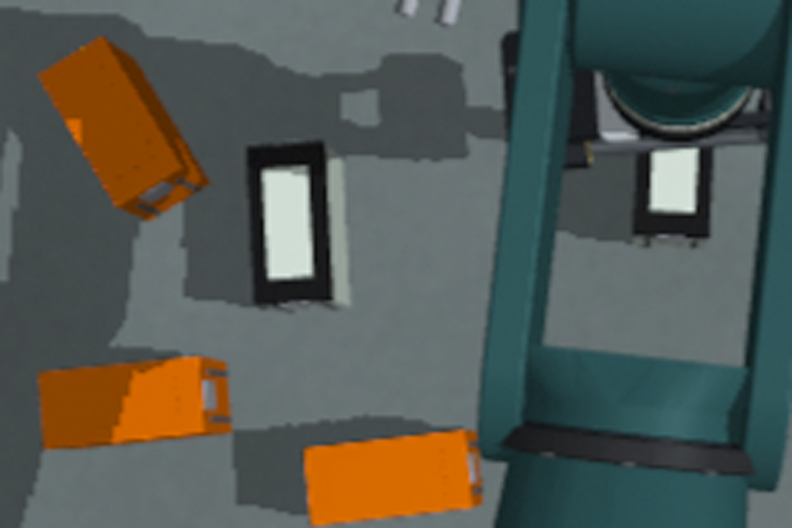

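Both cases stand where they were: left lid corners (248,147) to (332,301), right near edge (633,235) to (709,238). Fetch the left case again.

Emit:
send_rows([
  [[-0.5,0.05,0,0],[-0.9,0.1,0,0],[-1,0.1,0,0],[-1,0.1,0,0],[-1,0.1,0,0],[-1,0.1,0,0],[-1,0.1,0,0],[-0.9,0.1,0,0],[-0.6,0.06,0.2,0],[-0.31,0.03,0.4,0]],
])

```text
t: 17.02
tool_pos: [0.5459, 0.2329, 0.1359]
tcp_rot: [[0.063, -0.998, 0.001], [-0.998, -0.063, 0.002], [-0.002, -0.002, -1.0]]
force: [-0.4, 0.5, 0.6]
opening: 1.001
```

Emit:
send_rows([
  [[0,0,0.5,0],[0,0,0.2,0],[0,0,0,0],[0,0,0,0]],
])

```text
t: 17.35
tool_pos: [0.546, 0.2287, 0.1134]
tcp_rot: [[0.059, -0.998, -0.002], [-0.998, -0.059, -0.001], [0.001, 0.002, -1.0]]
force: [0.6, 0.5, -0.1]
opening: 1.001
```

```bash
python3 -c "
from h import *
go(.547,.2292,.027,-86.5)"
```

```text
t 17.35 pos [0.546  0.2287 0.1134] yaw -86.6 tilt [-0.002 -0.001 -1.   ] F [ 0.59  0.47 -0.15] open 1.001
units x,y,z,turn: [-0.01 -0.03  2.88 -0.02]
```

Emit:
send_rows([
  [[0,0,0.3,0],[0,0,0.6,0],[0,0,0.6,0],[0,0,0.6,0],[0,0,0.5,0],[0,0,0.2,0],[0,0,0.08,0],[0,0,0,0],[0,0,0,0]],
])

```text
t: 18.1
tool_pos: [0.5476, 0.2294, 0.0294]
tcp_rot: [[0.06, -0.998, 0.002], [-0.998, -0.06, 0.001], [-0.0, -0.002, -1.0]]
force: [1.0, 0.3, 0.2]
opening: 1.0
```

Emit:
send_rows([
  [[0,0,0,0],[0,0,0,0],[0,0,0,0],[0,0,0,0],[0,0,0,0],[0,0,0,0],[0,0,0,0],[0,0,0,0],[0,0,0,0],[0,0,0,0]],
], gripper=1, newtons=40)

```text
t: 18.93
tool_pos: [0.5466, 0.2292, 0.0281]
tcp_rot: [[0.06, -0.998, -0.0], [-0.998, -0.06, -0.0], [0.0, 0.0, -1.0]]
force: [-0.7, -0.1, 0.4]
opening: 0.509
```

Emit:
send_rows([
  [[0,0,-0.1,0],[0,0,-0.3,0],[0,0,-0.5,0],[0,0,-0.7,0],[0,0,-0.8,0],[0,0,-0.8,0],[0,0,-0.7,0],[0,0,-0.5,0],[0,0,-0.3,0],[0,0,-0.1,0]],
])

```text
t: 19.77
tool_pos: [0.5471, 0.2295, 0.1738]
tcp_rot: [[0.06, -0.998, 0.002], [-0.998, -0.06, 0.001], [-0.001, -0.002, -1.0]]
force: [0.6, -0.3, -5.3]
opening: 0.504
```

Emit:
send_rows([
  [[0,0,0,0],[0,0,0,0],[0,0,0,0]],
])

```text
t: 20.02
tool_pos: [0.5456, 0.229, 0.17]
tcp_rot: [[0.06, -0.998, -0.004], [-0.998, -0.06, -0.001], [0.001, 0.004, -1.0]]
force: [0.8, -0.6, -6.3]
opening: 0.506
```

```bash
python3 -c "
from h import *
go(.5267,-.3732,.17,-86.5)"
```

```text
t 20.02 pos [0.5456 0.229  0.17  ] yaw -86.6 tilt [-0.004 -0.001 -1.   ] F [ 0.83 -0.57 -6.28] open 0.506
units x,y,z,turn: [ 2.00e+01  1.86e+00  0.00e+00 -1.00e-02]
```

Emit:
send_rows([
  [[0.2,0.02,0,0],[0.4,0.04,0,0],[0.6,0.06,0,0],[0.8,0.07,0,0],[0.8,0.07,0,0],[0.8,0.07,0,0],[0.8,0.07,0,0],[0.8,0.07,0,0],[0.8,0.07,0,0],[0.8,0.07,0,0]],
])

```text
t: 20.85
tool_pos: [0.5398, 0.0223, 0.1719]
tcp_rot: [[0.059, -0.998, -0.001], [-0.998, -0.059, -0.001], [0.001, 0.001, -1.0]]
force: [0.6, -1.0, -6.8]
opening: 0.507
```

Emit:
send_rows([
  [[0.8,0.07,0,0],[0.8,0.07,0,0],[0.8,0.07,0,0],[0.8,0.07,0,0],[0.8,0.07,0,0],[0.8,0.07,0,0],[0.8,0.07,0,0],[0.8,0.07,0,0],[0.8,0.07,0,0],[0.8,0.07,0,0]],
])

```text
t: 21.68
tool_pos: [0.5328, -0.2183, 0.1718]
tcp_rot: [[0.059, -0.998, -0.001], [-0.998, -0.059, -0.0], [0.0, 0.001, -1.0]]
force: [0.4, 0.2, -5.7]
opening: 0.506
```

Emit:
send_rows([
  [[0.8,0.1,0,0],[0.8,0.1,0,0],[0.8,0.1,0,0],[0.8,0.1,0,0],[0.6,0.1,0,0],[0.4,0.05,0,0],[0.2,0,0,0],[0,0,0,0],[0,0,0,0],[0,0,0,0]],
])

```text
t: 22.52
tool_pos: [0.5256, -0.3478, 0.1722]
tcp_rot: [[0.061, -0.998, -0.0], [-0.998, -0.061, 0.001], [-0.001, 0.0, -1.0]]
force: [0.4, -0.7, -6.5]
opening: 0.51
```

```bash
python3 - <<'E'
from h import *
go(.5267,-.3732,.068,-86.5)
snap('scene','s3.png')
E
```

```text
t 22.52 pos [ 0.5256 -0.3478  0.1722] yaw -86.5 tilt [-0.     0.001 -1.   ] F [ 0.43 -0.65 -6.46] open 0.510
units x,y,z,turn: [0.85 0.02 3.47 0.  ]
```

View pics/s3.png

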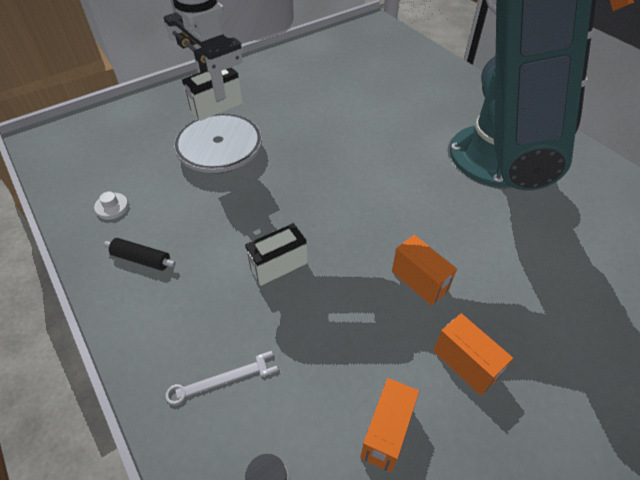

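The case hangs level; the plate's centre hole is at (218,139) in the scene view. Move over it and lower most of the way, then cross-check.

Emit:
send_rows([
  [[0.2,0,0,0],[0.35,0.02,0,0],[0.2,0,0.2,0],[0.1,0,0.4,0],[0,0,0.5,0],[0,0,0.6,0],[0,0,0.5,0],[0,0,0.4,0],[0,0,0.2,0],[0,0,0.1,0]],
])

```text
t: 23.4
tool_pos: [0.5256, -0.374, 0.0828]
tcp_rot: [[0.06, -0.998, -0.003], [-0.998, -0.06, 0.002], [-0.002, 0.003, -1.0]]
force: [-0.4, 0.8, -6.7]
opening: 0.511
```

Emit:
send_rows([
  [[0,0,0,0],[0,0,0,0],[0,0,0,0],[0,0,0,0]],
])

```text
t: 23.73
tool_pos: [0.5271, -0.375, 0.0867]
tcp_rot: [[0.06, -0.998, 0.002], [-0.998, -0.06, -0.002], [0.002, -0.002, -1.0]]
force: [-0.5, 0.1, -6.3]
opening: 0.51
```

```bash
python3 - <<'E'
from h import *
print('scene fix',pix('scene',218,139,.04))
go(.5267,-.3732,.068,-86.5)
E
```

```text
scene fix [ 0.52718229 -0.37179733  0.04      ]
t 23.73 pos [ 0.5271 -0.375   0.0867] yaw -86.6 tilt [ 0.002 -0.002 -1.   ] F [-0.54  0.07 -6.32] open 0.510
units x,y,z,turn: [-0.06  0.01  0.62 -0.01]
```

The two camera fixes on the plate centre agree to 2 mm. Creep down.

Emit:
send_rows([
  [[-0.06,0,0.1,0],[0,0,0.15,0],[0,0,0.13,0],[0,0,0.08,0],[0,0,0.05,0],[0,0,0.03,0],[0,0,0.02,0],[0,0,0,0],[0,0,0,0]],
])

```text
t: 24.48
tool_pos: [0.5264, -0.3728, 0.0686]
tcp_rot: [[0.06, -0.998, 0.0], [-0.998, -0.06, -0.0], [0.0, -0.0, -1.0]]
force: [0.2, -0.1, -6.2]
opening: 0.511
```

Emit:
send_rows([
  [[0,0,0.02,0],[0,0,0.02,0],[0,0,0,0],[0,0,0,0],[0,0,0,0]],
])

```text
t: 24.9
tool_pos: [0.5266, -0.3729, 0.0682]
tcp_rot: [[0.06, -0.998, 0.001], [-0.998, -0.06, -0.001], [0.001, -0.001, -1.0]]
force: [-0.9, 0.8, -0.6]
opening: 0.509
```

The plate now bears it. A touch more, then release.

Emit:
send_rows([
  [[0,0,0.01,0],[0,0,0,0],[0,0,0,0],[0,0,0,0]],
])

```text
t: 25.23
tool_pos: [0.5266, -0.3729, 0.0681]
tcp_rot: [[0.06, -0.998, 0.001], [-0.998, -0.06, -0.001], [0.001, -0.001, -1.0]]
force: [-2.6, 0.9, 5.3]
opening: 0.507
```

Emit:
send_rows([
  [[0,0,0,0],[0,0,0,0],[0,0,0,0],[0,0,0,0],[0,0,0,0],[0,0,0,0],[0,0,0,0]],
], gripper=0)

```text
t: 25.82
tool_pos: [0.5263, -0.3727, 0.0668]
tcp_rot: [[0.06, -0.998, 0.0], [-0.998, -0.06, -0.0], [0.0, -0.0, -1.0]]
force: [-0.4, 0.0, 0.3]
opening: 0.965
```

Emit:
send_rows([
  [[0,0,-0.2,0],[0,0,-0.4,0],[0,0,-0.6,0],[0,0,-0.8,0],[0,0,-0.8,0],[0,0,-0.8,0],[0,0,-0.6,0],[0,0.5,-0.3,0],[0,0.8,0,0],[0,0.8,0,0]],
])

```text
t: 26.65
tool_pos: [0.4637, -0.3769, 0.2048]
tcp_rot: [[0.061, -0.998, 0.003], [-0.998, -0.061, -0.003], [0.003, -0.003, -1.0]]
force: [-0.2, -0.5, -0.4]
opening: 0.998
```

Emit:
send_rows([
  [[0,0.8,0,0],[0,0.8,0,0],[0,0.6,0,0],[0,0.3,0,0],[0,0,0,0],[0,0,0,0]],
])

```text
t: 27.15
tool_pos: [0.389, -0.3812, 0.203]
tcp_rot: [[0.06, -0.998, 0.002], [-0.998, -0.06, -0.001], [0.001, -0.002, -1.0]]
force: [0.7, 0.2, 0.8]
opening: 0.998
```

```bash
python3 - <<'E'
from h import *
go(.5,-.37,.2)
snap('scene','s4.png'); a=arm.snapshot('top')[:,:,::-1]
b=cv2.resize(a[150:330,190:580],None,fx=1.65,fy=1.65); s=cv2.imread('pics/s4.png')[60:380,100:540]
o=np.zeros((600,800,3),np.uint8); o[:b.shape[0],:b.shape[1]]=b; o[300:600,:412]=cv2.resize(s,(412,300)); cv2.imwrite('pics/fin.png',o)
E
```

```text
t 27.15 pos [ 0.389  -0.3812  0.203 ] yaw -86.6 tilt [ 0.002 -0.001 -1.   ] F [0.7  0.19 0.84] open 0.998
units x,y,z,turn: [-0.15 -3.72  0.1   0.  ]
```

View pics/fin.png

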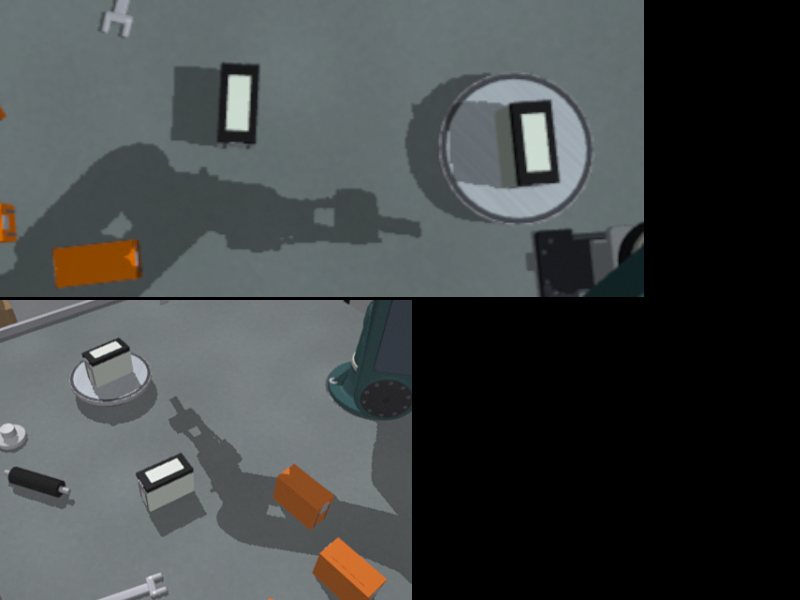

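The case stands upright on the plate, with its lid centre at picture (535,142), and the empty one is at its place. One last numeric check, then hand in.

```bash
python3 - <<'E'
from h import *
print(pix('top',535/1.65+190,142/1.65+150,.112), pix('top',239/1.65+190,104.5/1.65+150,.072))
print(arm.job_done())
E
```

```text
[ 0.52700286 -0.37259216  0.112     ] [ 0.58344078 -0.01617817  0.072     ]
the job is handed in; nothing more can be done
None
```

The heavier case, the left one, now stands upright near the middle of the feed plate, released. The empty case is back upright where it stood. I handed the job in at about 27 s.

- **Weighing:** I lifted the left case about 6.5 cm, put it back, then did the same with the right. The left read about 6 N (0.62 kg, the full one) and the right about 2 N (0.2 kg, empty).
- **Placing:** I carried the left case over to the plate and lowered it until the wrist force showed the plate bearing it, before opening the gripper.
- **Last checks:** Both cases look upright in the final pictures.
  - The case on the plate measures (0.527, -0.373), within about 1 mm of the plate centre.
  - The empty case measures (0.583, -0.016), against (0.584, -0.015) at the start.
  - The arm is clear of everything, the orange boxes were not touched, and no check failed or disagreed.

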